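# Ring up a figurine and a cottage at the market stall's till

## Robot

A 6-joint arm with a two-finger parallel gripper is mounted at the origin on the work surface. World frame = base frame: x ahead of the robot, y to its left, z up, the work surface at z = 0. Lengths are in m, angles in rad, forces in N, time in s.
With the tool pointing down it reaches from about 0.375 to 0.975 m from the base axis. Payload 3.8 kg.
Tool frame: the origin (TCP) lies on the mounting face of the last link; the fingertips stand 173 mm ahead of it and the grasp point (between the pads) lies 155 mm ahead of it (env.grip_point_offset is the distance from the TCP to the grasp point, in m); z points along the fingers, y is the line along which they close (so a half turn about z gives the same grasp; the last joint's range is limited). The gripper opens to 85 mm and grips with 20 to 120 N. Pads are 22 mm wide; open, the fingers measure 114 mm over their backs; the gripper's body (76 mm by 85 mm) begins 54 mm behind the grasp point. The pads swing forward as they close: fully open they stand 13 mm farther back than shut.
Start: joints at [1.192, 0.264, 1.604, -0, 1.274, -0.037], TCP at [0.226, 0.636, 0.405] pointing down, gripper open.
Joint ranges: [-2.63, 2.63], [-0.94, 2.18], [0.31, 2.57], [-1.31, 4.45], [0, 2.66], [-2.55, 2.55]. Speed limits (rad/s): [2.57, 2.57, 3.14, 3.14, 3.14, 3.14].

## Interface

Orientations are given as a unit quaternion [x, y, z, w].
In Python, from rig import env gives the robot as it stands.
- The arm moves only by the tool carry_out, never from a script. Its argument "commands" is a list of rows, each a list of 4 numbers: the shift along the tool's x, y, z in units of 60 mm (1.0 is 60 mm), then the turn about the tool's z in rad. In form: [[dx, dy, dz, roll], ...]. A call has 1 to 20 rows; each row shifts and turns the commanded pose from where the row before left it, along the tool's axes as they then stand; what a row does not reach is not made up. A row lasts 1/8 s, in which the tool goes at most 62.5 mm and 10.7 degrees, less where a joint would pass 70% of its speed; a pose out of reach is approached as far as the arm can. A call is refused whole if a number of a shift passes 1 or a number of a turn 0.188, either way. A call with a gripper value outside its range is refused whole. "fingers" is the gripper command: -1 is shut, 1 is fully open, values between are in proportion, set as the call begins (left out, the last holds). The fingers move at their own pace and stop on an object; "squeeze" is the grip in N (left out, the last holds). Time passes only in rows, so rows that do not move let the fingers close. It gives the time, the measured TCP pose, the force, the opening and the grip force at its end, in the units of the state.
- env.get_state(): the state, without advancing time (a new reading comes with each control period).
- env.read_camera(name): name is "scene" or "top" or "wrist"; returns a dict with "img" (480x640x3 uint8, blue, green, red), "vfov" (degrees; the focal length in pixels is half the picture's height over the tangent of half this angle, whatever the lens; pixels are square), "cx", "cy" (the principal point, pixels), "xyz" and "rotation" of the camera in the world; the wrist camera has in their place "T_tool_cam" (4x4, takes a point from camera to tool coordinates, whose origin is the TCP and whose axes are the flange's). Camera axes: x right, y down, z forward; pixel columns grow to the right and rows downward; lengths in m; the calibration is good to about 2 mm. A picture is of the moment at which its call begins: read the wrist's pose just before it. There is no depth.
- env.job_done(): hands the job in; it is judged then, once.
The state is a dict: "time_s": time; "joints": joint angles; "qd": joint speeds; "effort": joint torques, N m; "ee_pos": TCP position; "eef_rot": TCP orientation; "force": force on the tool from outside, world axes, zero at the start; "torque": the same for the moment, N m; "finger_gap": finger opening in m; "grip_force": force on a finger pad.
Only numpy, scipy, OpenCV 4.12 (cv2) and the standard library are available. Lean on these libraries where they do the work, as an engineer would, in place of code of your own. Each camera call takes 0.05 s, during which the arm holds its last target. There are 200 camera calls.

## Task

A customer is buying a figurine and a cottage: ring up the sale on the till between the figurines. Press the large round key (figurine), then the square key (cottage), then the long bar key (total), one at a time, each fully down and let up again before the next. Do not press the small round key, which cancels the sale, and leave all keys up.

Things in the scene. Friction and masses are not known exactly. Their poses are not given: they have to be found in the camera images.
- round_key_top (a point): Large round key, 38 mm in diameter: first to press. One of four off-white keys, each on a grey 70 mm square module (top 40 mm above the table). Point: centre of its top face, 52 mm above the table when up; z up, y along the deck's 250 mm side. Goes 6 mm straight down to a stop against a spring (1.5 N to start, 5 N fully down), counts as pressed beyond 4 mm, springs back up when let go.
- square_key_top (a point): Square off-white key, 36 x 36 mm: second to press. Key centres are 80 mm apart across the deck and 160 mm along it, in any arrangement. Point: centre of its top face, 52 mm above the table when up; z up, y along the deck's 250 mm side. Goes 6 mm straight down to a stop against a spring (1.5 N to start, 5 N fully down), counts as pressed beyond 4 mm, springs back up when let go.
- bar_key_top (a point): Long off-white bar key, 24 mm in x by 64 mm in y: third to press. The till's deck is a black slab, 190 x 250 x 30 mm high. Point: centre of its top face, 52 mm above the table when up; z up, y along the deck's 250 mm side. Goes 6 mm straight down to a stop against a spring (1.5 N to start, 5 N fully down), counts as pressed beyond 4 mm, springs back up when let go.
- small_key_top (a point): Small round off-white key, 20 mm in diameter, that cancels: not to be pressed. Same spring and travel as the others. Point: centre of its top face, 52 mm above the table when up; z up, y along the deck's 250 mm side. A loose clay figurine 50 mm tall stands on the deck's bare middle strip, between the two pairs of keys; loose things up to 85 mm high stand around the deck.

How it is judged:
On the way, in this order (a step that is already met when the one before it is completed fails the run):
1. the large round key is pressed down, the other keys up (distance of round_key_top from where it was at the start of the episode above 0.004 m and distance of each of square_key_top, bar_key_top, small_key_top from where it was at the start of the episode below 0.002 m), for 0.05 s.
2. then the square key is pressed down, the other keys up (distance of square_key_top from where it was at the start of the episode above 0.004 m and distance of each of round_key_top, bar_key_top, small_key_top from where it was at the start of the episode below 0.002 m), for 0.05 s.
3. then the long bar key is pressed down, the other keys up (distance of bar_key_top from where it was at the start of the episode above 0.004 m and distance of each of round_key_top, square_key_top, small_key_top from where it was at the start of the episode below 0.002 m), for 0.05 s.
At the end, for the whole second after the job is handed in: After the round, square and bar keys have been pressed in that order (each more than 4 mm down with the other three within 2 mm of up), all four keys are up again, within 2 mm of where they were (distance of each of round_key_top, square_key_top, bar_key_top, small_key_top from where it was at the start of the episode below 0.002 m); the robot touches nothing.
It fails at once if the small round key (cancel) is pressed by more than 3 mm (distance of small_key_top from where it was at the start of the episode above 0.003 m).
It fails at once if two keys are down at the same time (both by more than 3 mm) (distance of each of round_key_top, square_key_top from where it was at the start of the episode above 0.003 m or distance of each of round_key_top, bar_key_top from where it was at the start of the episode above 0.003 m or distance of each of square_key_top, bar_key_top from where it was at the start of the episode above 0.003 m).
It also fails if it takes over 38 s, if anything falls off the work surface, if the arm or the gripper's body presses on something with over 40 N, if the wrist force passes 120 N, or if a joint passes its speed limit or range.

## Working session

There is one attempt and no reset: what is moved stays moved. The work goes in short steps, Python scripts to look and compute and a tool call to move; the robot and the scene stay as the last step left them, time stands still between calls to the robot, and variables do not carry over. Pictures are saved under pics/ and viewed, at most 10 in all, crops included, and the job is handed in when it is done.

Besides the shell and the picture viewer there is one more tool, called after ">>>" as name(argument=value, ...), one argument or row to a line, values as JSON. carry_out: Moves the arm, as the interface text tells. Its arguments: {"type":"object","properties":{"commands":{"type":"array","items":{"type":"array","items":{"type":"number"}}},"fingers":{"type":"number"},"squeeze":{"type":"number"}},"required":["commands"]}

```bash
mkdir -p pics
cat > h.py <<'E'
import numpy as np,cv2
from rig import env
from scipy.spatial.transform import Rotation as R
def cam(n):
    s=env.get_state(); c=env.read_camera(n); h=c["img"].shape[0]
    f=h/2/np.tan(np.radians(c["vfov"])/2)
    if n=="wrist":
        T=np.eye(4);T[:3,:3]=R.from_quat(s["eef_rot"]).as_matrix();T[:3,3]=s["ee_pos"]
        T=T@np.array(c["T_tool_cam"]);Rm,p=T[:3,:3],T[:3,3]
    else:
        r=np.array(c["rotation"],float);Rm=r if r.shape==(3,3) else R.from_quat(r).as_matrix();p=np.array(c["xyz"])
    return c["img"],(f,c["cx"],c["cy"],Rm,p)
def ray(k,u,v,z):
    f,cx,cy,Rm,p=k
    d=Rm@np.array([(u-cx)/f,(v-cy)/f,1]);return p+d*(z-p[2])/d[2]
E
python3 - <<'E'
from h import *
for n in("top","scene"):
    i,k=cam(n);cv2.imwrite(f"pics/{n}.png",i);print(n,k)
s=env.get_state();print(s["time_s"],s["ee_pos"],s["eef_rot"],s["force"])
E
```

```text
top (np.float64(456.11975213827117), 321.5397925709998, 228.96224822051244, array([[-0.01481131, -0.99636607,  0.08387662],
       [-0.9998295 ,  0.01568335,  0.00974735],
       [-0.01102739, -0.08371795, -0.99642847]]), array([0.51700547, 0.04212461, 0.74658362]))
scene (np.float64(514.4397398548361), 317.10215858439113, 237.63250397128627, array([[ 0.81490387,  0.3225885 , -0.4815271 ],
       [ 0.57957455, -0.44636781,  0.68179844],
       [ 0.00500214, -0.83468104, -0.55071095]]), array([ 0.92074873, -0.40846794,  0.48568646]))
0.1 [0.22614676 0.63567485 0.40346428] [ 1.70074339e-01  9.85430692e-01 -1.01408946e-03 -2.07106061e-04] [ 0.59718519 -0.26458418  0.0883105 ]
```

View pics/top.png

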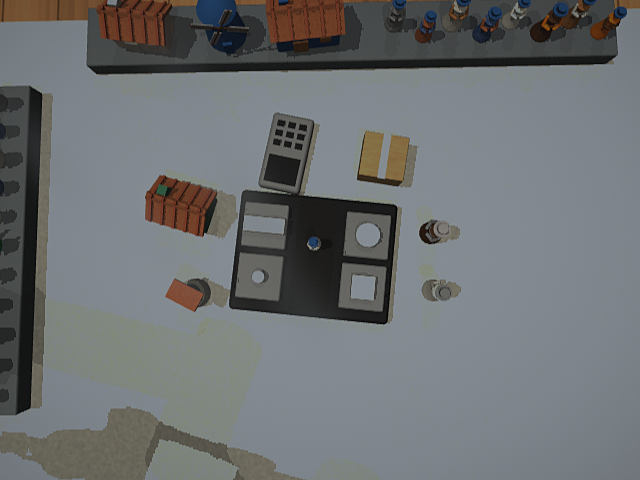

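View pics/scene.png

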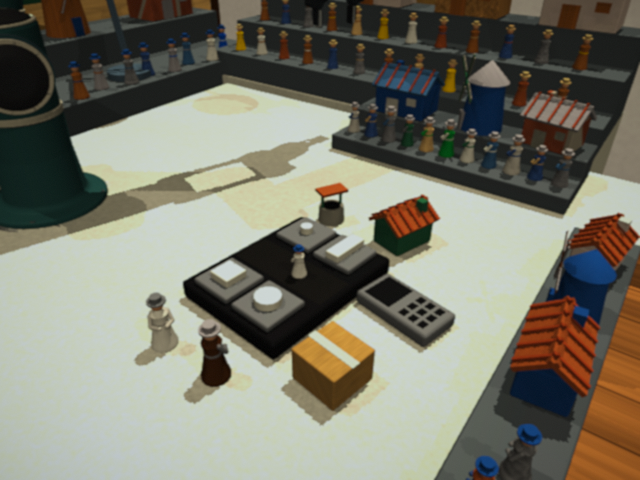

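The top view shows the bar key at about (264,225), large round at (368,234), small round at (259,276), square at (362,287), and a figurine at (314,243). The scene view shows the same arrangement, with figurines, a box, a cottage and a well around the deck.

```bash
cat > keys.py <<'E'
from h import *
def keys(n,box=None):
    i,k=cam(n);m=(i.min(2)>185).astype(np.uint8)
    if box: 
        b=np.zeros_like(m);x0,y0,x1,y1=box;b[y0:y1,x0:x1]=1;m*=b
    for c in cv2.findContours(m,cv2.RETR_EXTERNAL,cv2.CHAIN_APPROX_NONE)[0]:
        if cv2.contourArea(c)<80: continue
        P=np.array([ray(k,*q[0],.052)[:2]*1000 for q in c],np.float32)
        (x,y),wh,a=cv2.minAreaRect(P);u,v=c.mean((0,1))
        print(f"px {u:.0f},{v:.0f} xy {x:.1f},{y:.1f} size {wh[0]:.0f}x{wh[1]:.0f} ang {a:.0f}")
    return i,k
E
python3 - <<'E'
from keys import *
i,k=keys("top",(235,195,395,320))
for p in((314,240),(433,231),(440,291),(385,140)): print(p,ray(k,*p,.08)[:2])
print(R.from_quat(env.get_state()["eef_rot"]).as_matrix().round(3))
E
```

```text
(314, 240) [0.55707649 0.05992271]
(433, 231) [ 0.56756185 -0.11427257]
(440, 291) [ 0.48040903 -0.12130171]
(385, 140) [ 0.70452553 -0.04779478]
[[-0.942  0.335 -0.001]
 [ 0.335  0.942 -0.002]
 [ 0.    -0.002 -1.   ]]
```

```bash
sed -i 's/i.min(2)>185/i.min(2)>T/; s/box=None)/box=None,T=150)/' keys.py
python3 - <<'E'
from keys import *
i,k=keys("top",(235,195,395,320))
for p in((264,225),(368,234),(362,287),(259,276),(350,300)): print(i[p[1],p[0]])
E
```

```text
[141 134 128]
[147 140 133]
[147 141 133]
[144 138 131]
[93 97 96]
```

Run:
```python
from keys import *
i,k=keys("top",(240,197,393,318),115)
```

```text
px 272,315 xy 448.8,123.3 size 101x10 ang 89
px 363,287 xy 486.0,-11.7 size 35x35 ang 83
px 258,276 xy 504.6,147.2 size 17x17 ang 89
px 367,234 xy 566.3,-20.7 size 35x35 ang 44
px 263,224 xy 584.7,137.8 size 63x23 ang 83
px 362,198 xy 619.1,-12.3 size 95x9 ang 89
```

>>> carry_out(
  commands=[
    [0, 0, 0, -0.171],
    [0, 0, 0, -0.171],
    [-0.4, -0.78, 0, 0],
    [-0.4, -0.78, 0, 0],
    [-0.4, -0.78, 0, 0],
    [-0.4, -0.78, 0, 0],
    [-0.4, -0.78, 0, 0],
    [-0.4, -0.78, 0, 0],
    [-0.4, -0.78, 0, 0],
    [-0.4, -0.78, 0, 0],
    [-0.4, -0.78, 0, 0],
    [-0.4, -0.78, 0, 0],
    [-0.4, -0.78, 0, 0],
    [-0.4, -0.78, 0, 0],
    [-0.4, -0.78, 0, 0],
    [-0.4, -0.78, 0, 0],
    [0, 0, 0, 0],
    [0, 0, 0, 0],
  ],
  fingers=-1,
)

```text
time_s: 2.5
ee_pos: [0.5622, -0.0192, 0.4043]
eef_rot: [0.0, 1.0, 0.0, -0.0]
force: [-0.3, -0.0, 0.9]
finger_gap: 0.0001
grip_force: 0.0
```

Run:
```python
from keys import *
i,k=keys("wrist",None,115);cv2.imwrite("pics/w1.png",i)
s=env.get_state();print(s["time_s"],s["ee_pos"],s["force"],s["finger_gap"]);print(R.from_quat(s["eef_rot"]).as_matrix().round(3))
```

```text
px 319,407 xy 781.7,-18.3 size 12x31 ang 90
px 485,211 xy 558.2,136.6 size 63x21 ang 83
px 319,214 xy 562.2,-18.6 size 65x65 ang 83
px 505,148 xy 503.5,142.9 size 63x64 ang 84
px 329,126 xy 485.7,-9.9 size 65x65 ang 84
px 372,207 xy 595.3,-23.2 size 415x725 ang 1
2.55 [ 0.56198086 -0.01861419  0.40442637] [-0.10617052  0.48459339  0.10793304] 0.0004742740388175364
[[-1.    -0.    -0.001]
 [-0.     1.     0.001]
 [ 0.001  0.001 -1.   ]]
```

View pics/w1.png

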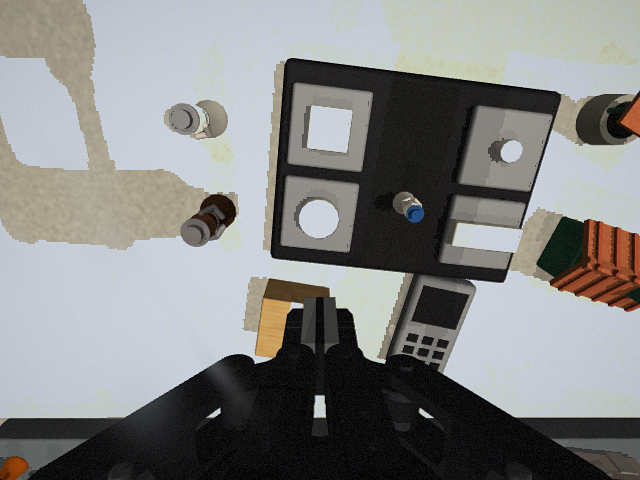

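The wrist view shows the round key at (319,218), square at (329,129), bar at (486,237), small at (511,151), and shut fingers at (319,335). I'll raise the threshold to separate the keys from the modules.

Run:
```python
from keys import *
for T in (200,225): keys("wrist",(285,90,523,262),T);print()
```

```text
px 487,238 xy 583.6,139.6 size 61x22 ang 83
px 318,219 xy 565.2,-18.8 size 35x35 ang 90
px 509,151 xy 505.4,147.1 size 17x15 ang 33
px 329,128 xy 486.0,-9.5 size 34x34 ang 83
```

>>> carry_out(
  commands=[
    [-0.06, 0, 0.7, 0],
    [0, 0, 0.7, 0],
    [0, 0, 0.7, 0],
    [0, 0, 0.5, 0],
    [0, 0, 0.15, 0],
    [0, 0, 0, 0],
    [0, 0, 0, 0],
  ],
)

```text
time_s: 3.52
ee_pos: [0.5669, -0.0189, 0.2415]
eef_rot: [-0.0, 1.0, -0.0, 0.002]
force: [0.5, -0.5, 0.5]
finger_gap: -0.0004
grip_force: 0.0
```

>>> carry_out(
  commands=[
    [0, 0, 0.1, 0],
    [0, 0, 0.1, 0],
    [0, 0, 0.06, 0],
    [0, 0, 0.05, 0],
    [0, 0, 0, 0],
    [0, 0, 0, 0],
  ],
)

```text
time_s: 4.28
ee_pos: [0.5659, -0.0192, 0.2213]
eef_rot: [-0.0, 1.0, -0.0, -0.0]
force: [-1.8, -0.9, 2.6]
finger_gap: 0.0001
grip_force: 1.9
```

>>> carry_out(
  commands=[
    [0, 0, 0.035, 0],
    [0, 0, 0, 0],
    [0, 0, 0, 0],
    [0, 0, 0, 0],
  ],
)

```text
time_s: 4.78
ee_pos: [0.566, -0.0192, 0.2194]
eef_rot: [-0.0, 1.0, -0.0, -0.0]
force: [-3.0, 0.6, 6.8]
finger_gap: -0.0002
grip_force: 3.4
```

>>> carry_out(
  commands=[
    [0, 0, 0.02, 0],
    [0, 0, 0, 0],
    [0, 0, 0, 0],
  ],
)

```text
time_s: 5.15
ee_pos: [0.5661, -0.0192, 0.2193]
eef_rot: [-0.0, 1.0, -0.0, -0.0]
force: [-5.2, 0.1, 14.1]
finger_gap: -0.0002
grip_force: 6.8
```

>>> carry_out(
  commands=[
    [0, 0, -0.2, 0],
    [0, 0, -0.7, 0],
    [0, 0, 0, 0],
    [0.67, 0.075, 0, 0],
    [0.67, 0.075, 0, 0],
    [0, 0, 0.5, 0],
    [0, 0, 0.1, 0],
    [0, 0, 0, 0],
    [0, 0, 0, 0],
  ],
)

```text
time_s: 6.28
ee_pos: [0.4865, -0.0103, 0.2364]
eef_rot: [-0.0, 1.0, -0.0, 0.001]
force: [0.0, 0.3, -0.2]
finger_gap: 0.0001
grip_force: 0.0
```

Over the square key (486, -10). It needs 18 mm more to the same bottom.

>>> carry_out(
  commands=[
    [0, 0, 0.1, 0],
    [0, 0, 0.1, 0],
    [0, 0, 0.06, 0],
    [0, 0, 0.04, 0],
    [0, 0, 0, 0],
    [0, 0, 0, 0],
    [0, 0, 0, 0],
  ],
)

```text
time_s: 7.15
ee_pos: [0.4861, -0.0102, 0.2193]
eef_rot: [-0.0, 1.0, -0.0, 0.0]
force: [-3.6, 0.8, 11.3]
finger_gap: 0.0002
grip_force: 6.0
```

>>> carry_out(
  commands=[
    [0, 0, -0.2, 0],
    [0, 0, -0.8, 0],
    [0, 0, -0.8, 0],
    [0, 0, 0, 0],
    [-0.545, 0.83, 0, 0],
    [-0.545, 0.83, 0, 0],
    [-0.545, 0.83, 0, 0],
    [0, 0, 0, 0],
    [0, 0, 0.7, 0],
    [0, 0, 0.7, 0],
    [0, 0, 0.1, 0],
    [0, 0, 0, 0],
    [0, 0, 0, 0],
  ],
)

```text
time_s: 8.78
ee_pos: [0.5846, 0.1391, 0.2378]
eef_rot: [0.0, 1.0, 0.0, 0.002]
force: [1.1, -0.4, 0.6]
finger_gap: 0.0
grip_force: 0.0
```

Run:
```python
from keys import *
i,k=keys("top",(240,197,393,318),115);cv2.imwrite("pics/t2.png",i)
```

```text
px 247,314 xy 449.4,162.4 size 23x10 ang 89
px 271,307 xy 460.4,128.2 size 25x45 ang 11
px 381,273 xy 504.2,-37.7 size 17x24 ang 88
px 355,287 xy 487.2,-7.0 size 58x66 ang 85
px 378,253 xy 537.6,-35.6 size 29x15 ang 89
px 368,234 xy 565.9,-21.0 size 34x35 ang 44
px 358,198 xy 620.8,-6.9 size 106x6 ang 89
px 263,209 xy 608.3,138.0 size 41x53 ang 14
```

View pics/t2.png

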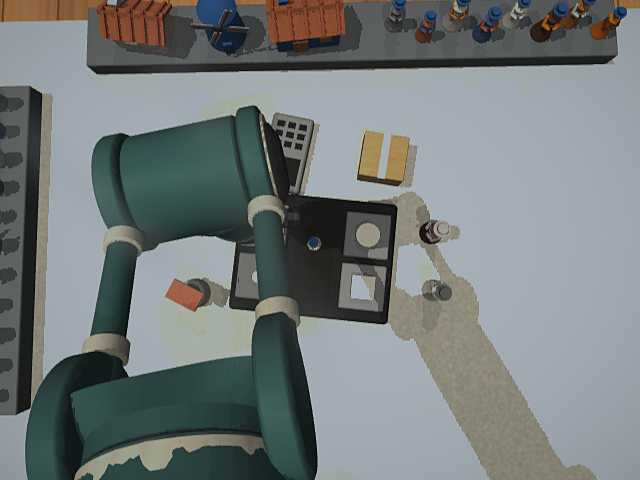

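The top view shows the arm over the bar key. The figurine still stands at (314,243), and the deck and the round (368,234) and square (362,287) keys are where they were. Now press the bar.

>>> carry_out(
  commands=[
    [0, 0, 0.1, 0],
    [0, 0, 0.1, 0],
    [0, 0, 0.06, 0],
    [0, 0, 0.04, 0],
    [0, 0, 0, 0],
    [0, 0, 0, 0],
    [0, 0, 0, 0],
  ],
)

```text
time_s: 9.7
ee_pos: [0.5841, 0.1393, 0.2194]
eef_rot: [-0.0, 1.0, 0.0, 0.0]
force: [-2.4, -0.3, 10.7]
finger_gap: -0.0001
grip_force: 5.0
```

>>> carry_out(
  commands=[
    [0, 0, -0.2, 0],
    [0, 0, -0.8, 0],
    [0, 0, -0.8, 0],
    [0, 0, -0.8, 0],
    [0, 0, 0, 0],
    [0, 0, 0, 0],
    [0, 0, 0, 0],
  ],
)

```text
time_s: 10.58
ee_pos: [0.5828, 0.1391, 0.3715]
eef_rot: [-0.0, 1.0, -0.0, -0.002]
force: [-0.5, 0.1, -0.3]
finger_gap: 0.0002
grip_force: 0.0
```

Run:
```python
from h import *
s=env.get_state();print(s["ee_pos"],s["force"]);print(env.job_done())
```

```text
[0.58284099 0.13908901 0.37151158] [-0.46783735  0.08984044 -0.31034178]
the job is handed in; nothing more can be done
None
```

I pressed the round, square and bar keys in that order, each down to its stop and then let up, kept clear of the cancel key, and handed the job in at about 10.6 s with the gripper raised clear; the hand-in returned no verdict.

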